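Leak-check the lid seam of the long case

ROBOT

A 6-joint arm with a two-finger parallel gripper is mounted at the origin on the work surface. World frame = base frame: x ahead of the robot, y to its left, z up, the work surface at z = 0. Lengths are in m, angles in rad, forces in N, time in s.
With the tool pointing down it reaches from about 0.3 to 0.775 m from the base axis. Payload 14.6 kg.
Tool frame: the origin (TCP) lies where the fingers leave the gripper's body, on its centre line; the fingertips stand 97 mm ahead of it and the grasp point (between the pads) lies 78 mm ahead of it; x points along the fingers, y is the direction in which the jaws open and shut, and the axes are right-handed (so a half turn about x gives the same grasp; the last joint's range is limited). The gripper opens to 94 mm and grips with 3 to 60 N. Pads are 16 mm wide; open, the fingers measure 119 mm over their backs; the gripper's body (75 mm by 177 mm) begins 78 mm behind the grasp point.
Start: joints at [-1.204, 0.3, 1.521, -0, 1.321, -0.067], TCP at [0.231, -0.499, 0.303] pointing down, gripper open.
Joint ranges: [-3.03, 3.03], [-0.79, 2.21], [0.23, 2.52], [-1.04, 4.18], [0, 3.07], [-2.55, 2.55]. Speed limits (rad/s): [2.22, 2.22, 2.57, 3.14, 3.14, 3.14].

INTERFACE

Orientations are given as [roll, pitch, yaw] about the fixed x, y, z axes, in that order (R = Rz(yaw) Ry(pitch) Rx(roll)).
In Python, from cell import * gives the robot as it stands.
- The arm moves only by the tool send_rows, never from a script. Its argument "steps" is a list that holds one entry, the list of rows, each a list of 7 numbers: the turn, a rotation vector about the tool's x, y, z in rad, then the shift along the tool's x, y, z in mm, then the opening, from 0 (shut) to 1 (fully open). In form: [[[rx, ry, rz, tx, ty, tz, claw], ...]]. A call has 1 to 5 rows; each row is the pose to reach, as a shift and turn from the pose measured when the call began, along the tool's axes at that moment; what a row does not reach only later rows make up. A row lasts 1/10 s, in which the tool goes at most 50 mm and 8.59 degrees, less where a joint would pass 70% of its speed; a pose out of reach is approached as far as the arm can. A call with a gripper value outside its range is refused whole. The fingers move at their own pace and stop on an object; "grip_force" is the grip in N (left out, the last holds). Time passes only in rows, so rows that repeat a pose let the fingers close. It gives the time, the measured TCP pose, the force and the opening at its end, in the units of the state.
- read_state(): the state, without advancing time (a new reading comes with each control period).
- camera(name): name is "scene" or "top" or "wrist"; returns a dict with "img" (384x512x3 uint8, red, green, blue), "range_z" (384x512 float32, m along the optical axis (not along the pixel's ray), 0 where there is no reading), "mtx" (3x3 intrinsics, pixels), "xyz" and "attitude" of the camera in the world. Camera axes: x right, y down, z forward; pixel columns grow to the right and rows downward; lengths in m; the calibration is good to about 2 mm. A picture is of the moment at which its call begins.
- finish_job(): hands the job in, once; it reports no verdict.
The state is a dict: "time": time; "joint_positions": joint angles; "qd": joint speeds; "effort": joint torques, N m; "tcp_pos": TCP position; "tcp_rot": TCP orientation; "contact_force": force on the tool from outside, world axes, zero at the start; "ft_torque": the same for the moment, N m; "width": opening from 0.0 (shut) to 1.0 (fully open).
Only numpy, scipy, OpenCV 4.12 (cv2) and the standard library are available. Lean on these libraries where they do the work, as an engineer would, in place of code of your own. Each camera call takes 0.05 s, during which the arm holds its last target.

TASK

Take the leak-tester wand out of its stand and check the white lid seam of the longer of the two black cases: bring the tip to the seam's end on the gauge's side and guide it slowly (about 3 cm a second) along the whole seam to the other end, staying right over the seam and no more than 1 to 2 cm above it; touching it lightly is fine. Then put the wand back in its stand, tip down with its collar resting on the rim, and let go.

Things in the scene. Friction and masses are not known exactly. Their poses are not given: they have to be found in the camera images.
- wand_grip (a point): leak-tester wand, a light grey plastic hand tool standing tip down in its stand; 156 mm long, 120 g. The point is the middle of its round handle (diameter 24 mm, 65 mm long); z along the wand, away from the tip (up at the start). Right below the handle is a collar (diameter 60 mm, 6 mm thick), then a barrel (diameter 26 mm) tapering to a thin steel tube. The tip is 123 mm below this point.
- wand_tip (a point): the tip of the wand: centre of the lower end of its thin steel tube (diameter 8 mm, 44 mm long), 123 mm from wand_grip along the wand's axis. Same axes as wand_grip.
- stand_top (a point): the wand's stand: a black round cup, fixed, diameter 70 mm at the top, 95 mm high. The point is the centre of its open mouth at rim height, z up. Bore at least 38 mm wide, 92 mm deep. With the wand home its collar's underside lies on the rim, wand_grip is 38 mm above this point, the tip 85 mm below, loose sideways by some 6 mm.
- seam (a point): middle of the long case's seam: a white strip 180 x 8 mm flush in its top, between a steel and a glass plate. The case is black, fixed, 240 x 130 mm, top 60 mm above the table (the similar bystander is 150 mm long). y runs along the seam to the gauge end, z up; start at y = +90 mm, finish at -90. The gauge, a dial of diameter 40 mm, stands 15 mm above the top at x = -40, y = +75 mm.
Mind the look-alikes: they are no part of the job. What is shaped like the part that bears stand_top but blue is not meant.

How it is judged:
By the outcome, as a careful person would: the job done as asked, in the order asked, and still so for the second after the job is handed in, with the robot touching nothing.
It also fails if it takes over 64 s, if anything falls off the work surface, if the arm or the gripper's body presses on something with over 40 N, if the wrist force passes 120 N, or if a joint passes its speed limit or range.

## Working session

There is one attempt and no reset: what is moved stays moved. The work goes in short steps, Python scripts to look and compute and a tool call to move; the robot and the scene stay as the last step left them, time stands still between calls to the robot, and variables do not carry over. Pictures are saved under pics/ and viewed, and the job is handed in when it is done.

Besides the shell and the picture viewer there is one more tool, called in YAML: its name, and indented under it one key for each argument. send_rows: Moves the arm, as the interface text tells. Its arguments: {"type":"object","properties":{"steps":{"type":"array"},"grip_force":{"type":"number"}},"required":["steps"]}

```bash
ls; mkdir -p pics; python3 - <<'E'
from cell import *
import cv2
print(read_state())
for n in ["scene","top","wrist"]:
    c=camera(n); cv2.imwrite(f"pics/{n}0.png",c["img"][:,:,::-1]); print(n,c["mtx"].tolist(),c["xyz"],c["attitude"])
E
```

```text
pics
{'time': 0.0, 'joint_positions': array([-1.20362811e+00,  3.00479735e-01,  1.52157358e+00, -3.89386110e-06,
        1.32068085e+00, -6.65903119e-02]), 'qd': array([ 7.02065510e-05, -8.98091136e-04,  4.61371827e-04,  1.18899330e-03,
       -3.56759440e-04, -1.34509193e-03]), 'effort': array([ 8.67233175e-04, -5.31812954e+01, -3.52737844e+01,  7.08105136e-02,
        2.44845764e-02, -9.45825741e-05]), 'tcp_pos': array([ 0.23110598, -0.49893015,  0.3020847 ]), 'tcp_rot': array([-1.6340826 ,  1.56965481,  1.94126954]), 'contact_force': array([-0.17651965,  0.80461427, -0.290967  ]), 'ft_torque': array([-0.00180552,  0.01778962,  0.03561722]), 'width': 1.001813862695034}
scene [[358.9512365405637, 0.0, 256.9852084259067], [0.0, 358.9512365405637, 188.60024207552027], [0.0, 0.0, 1.0]] [ 1.08132746 -0.08603264  0.76638736] [-2.5072704   0.01108934  1.36297619]
top [[375.11853983048746, 0.0, 254.26652286569956], [0.0, 375.11853983048746, 193.20079139758508], [0.0, 0.0, 1.0]] [ 0.51150581 -0.00905096  0.80915598] [-2.99549807e+00  2.57289467e-03 -1.57946502e+00]
wrist [[317.1197853321929, 0.0, 257.2536545283889], [0.0, 317.1197853321929, 198.32260798671746], [0.0, 0.0, 1.0]] [ 0.29904676 -0.46809591  0.38477625] [ 2.87931991e+00 -3.52488683e-05 -1.13694518e+00]
```

View pics/scene0.png

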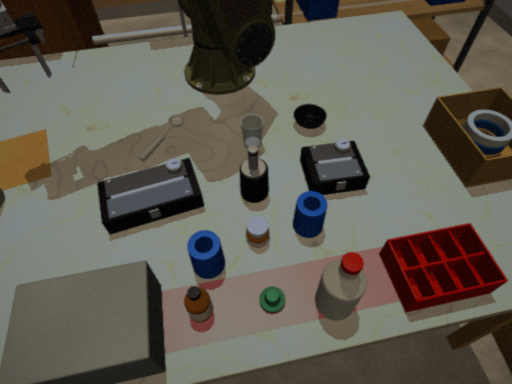

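View pics/top0.png

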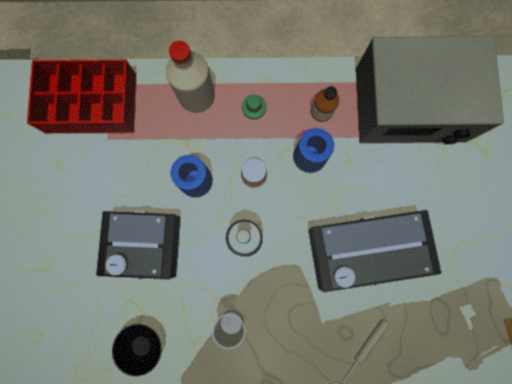

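View pics/wrist0.png

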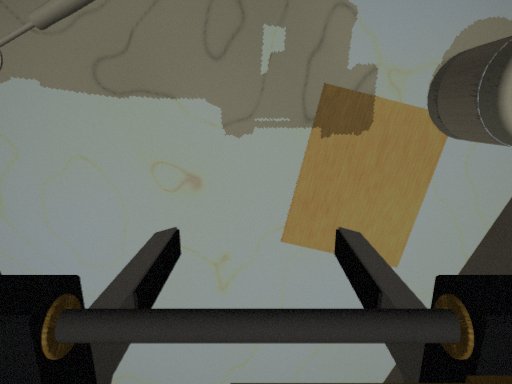

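Candidates in the top view:
- **Wand and stand:** the wand is at (244,237), in the black stand. The look-alikes are blue cups at (190,174) and (316,148), a clear glass at (229,330) and a black bowl at (137,349).
- **Cases:** the long case is at (375,250) with its gauge at (344,276). The short bystander is at (138,244).

I choose the black stand with the wand and the long case. Next I check both in a crop and measure them.

```bash
cat > h.py <<'E'
from cell import *
import numpy as np, cv2
from scipy.spatial.transform import Rotation as Ro
def RR(a): return Ro.from_euler('xyz',a).as_matrix()
def ray(c,u,v):
    d=np.linalg.inv(c["mtx"])@np.array([u,v,1.]); return np.array(c["xyz"]),RR(c["attitude"])@d
def plane(c,u,v,z):
    o,d=ray(c,u,v); return o+d*(z-o[2])/d[2]
def cloud(c):
    h,w=c["range_z"].shape; u,v=np.meshgrid(np.arange(w),np.arange(h))
    d=np.stack([u,v,np.ones_like(u)],-1)@np.linalg.inv(c["mtx"]).T*c["range_z"][...,None]
    return d@RR(c["attitude"]).T+np.array(c["xyz"])
def proj(c,p):
    q=RR(c["attitude"]).T@(np.array(p)-c["xyz"]); q=c["mtx"]@q; return q[:2]/q[2]
def circ(xy):
    A=np.c_[2*xy,np.ones(len(xy))]; s=np.linalg.lstsq(A,(xy**2).sum(1),rcond=None)[0]
    return s[0],s[1],np.sqrt(s[2]+s[0]**2+s[1]**2)
E
python3 - <<'E'
from h import *
for n in ["top","scene"]:
    c=camera(n); np.savez(f"{n}.npz",**c)
    P=cloud(c); ok=c["range_z"]>0
    hsv=cv2.cvtColor(c["img"],cv2.COLOR_RGB2HSV)
    # seam
    roi=(slice(205,295),slice(305,445)) if n=="top" else (slice(155,235),slice(95,210))
    m=np.zeros(ok.shape,bool); 
    v=c["img"].min(2); m[roi]=v[roi]>150
    nn,l,st,ce=cv2.connectedComponentsWithStats(m.astype(np.uint8))
    for i in range(1,nn):
        if st[i][4]>8:
            ys,xs=np.where(l==i); r=cv2.minAreaRect(np.c_[xs,ys].astype(np.float32)); print(n,"white",ce[i],st[i],r)
    for z0,z1,nm in [(.088,.108,"collar"),(.155,.18,"handle top"),(.108,.155,'handle')]:
        s=ok&(P[...,2]>z0)&(P[...,2]<z1)
        nn,l,st,ce=cv2.connectedComponentsWithStats(s.astype(np.uint8))
        for i in range(1,nn):
            if st[i][4]>5:
                q=P[l==i]; print(n,nm,ce[i].round(),st[i][4],q.min(0).round(3),q.max(0).round(3),np.median(q,0).round(4))
    box=(180,300,180,450) if n=="top" else (100,240,90,380)
    I=c["img"][box[0]:box[1],box[2]:box[3]]; k=2.7; I=cv2.resize(I,None,fx=k,fy=k,interpolation=cv2.INTER_CUBIC); cv2.imwrite(f"pics/crop_{n}.png",I[:,:,::-1])
E
```

```text
top collar [412. 115.] 738 [ 0.727 -0.477  0.088] [ 0.917 -0.24   0.108] [ 0.7396 -0.3002  0.0985]
top collar [195.  91.] 169 [0.813 0.079 0.088] [0.86  0.155 0.108] [0.8203 0.1046 0.099 ]
top collar [328.  98.] 52 [ 0.802 -0.17   0.088] [ 0.818 -0.148  0.108] [ 0.8051 -0.1562  0.0991]
top collar [316. 145.] 716 [ 0.676 -0.165  0.088] [ 0.746 -0.096  0.099] [ 0.7106 -0.1307  0.0947]
top collar [188. 172.] 725 [0.625 0.085 0.088] [0.694 0.154 0.098] [0.6592 0.1198 0.0942]
top collar [244. 238.] 902 [ 0.497 -0.022  0.089] [0.565 0.046 0.104] [0.5296 0.012  0.0994]
top handle top [185.  65.] 206 [0.834 0.1   0.155] [0.871 0.141 0.18 ] [0.8414 0.1155 0.1616]
top handle top [243. 236.] 155 [ 0.521 -0.     0.157] [0.543 0.022 0.169] [0.5326 0.0116 0.1649]
top handle [435.  82.] 11724 [ 0.737 -0.48   0.108] [ 0.919 -0.239  0.134] [ 0.8224 -0.3558  0.1292]
top handle [189.  76.] 1083 [0.813 0.079 0.108] [0.891 0.161 0.155] [0.8337 0.1098 0.1355]
top handle [331.  92.] 98 [ 0.804 -0.172  0.108] [ 0.827 -0.148  0.112] [ 0.814  -0.1604  0.1093]
scene collar [210.  58.] 203 [ 0.006 -0.077  0.088
[... 1817 characters left out ...]
.691 0.111] [0.4038 0.6849 0.1094]
scene handle [452.  95.] 27 [0.4   0.58  0.108] [0.407 0.629 0.111] [0.4055 0.6047 0.1093]
scene handle [509.  96.] 10 [0.436 0.751 0.109] [0.457 0.756 0.111] [0.4423 0.7528 0.1094]
scene handle [470. 134.] 179 [0.402 0.555 0.108] [0.642 0.628 0.112] [0.5667 0.5604 0.1093]
scene handle [252. 161.] 134 [ 0.529 -0.001  0.108] [0.548 0.022 0.155] [0.5429 0.0092 0.1323]
scene handle [341. 285.] 1151 [0.815 0.078 0.108] [0.898 0.16  0.155] [0.8758 0.1031 0.1351]
scene handle [ 78. 325.] 14734 [ 0.74  -0.481  0.108] [ 0.921 -0.241  0.134] [ 0.8432 -0.3593  0.1295]
scene handle [193. 292.] 116 [ 0.805 -0.172  0.108] [ 0.828 -0.149  0.113] [ 0.8166 -0.1613  0.1095]
```

View pics/crop_top.png

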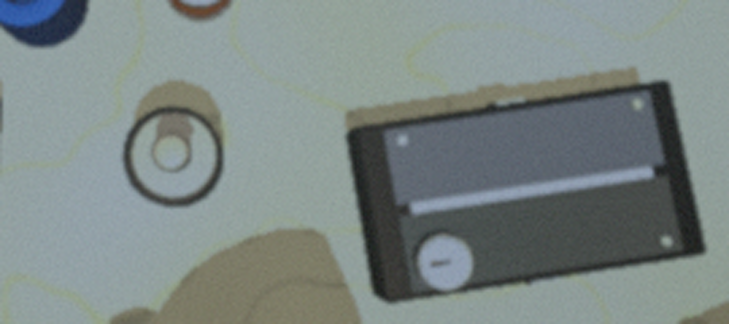

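View pics/crop_scene.png

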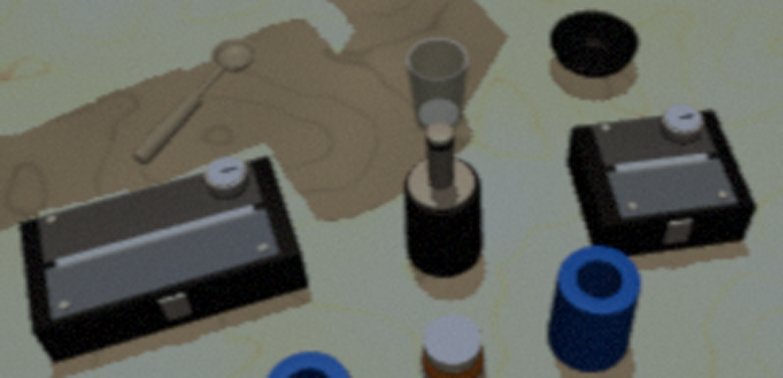

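```bash
python3 - <<'E'
from h import *
res={}
for n,box in [("top",(205,295,305,445)),("scene",(155,235,95,210))]:
    c=dict(np.load(f"{n}.npz")); P=cloud(c); g=c["img"].min(2)
    s=np.zeros(g.shape,bool); s[box[0]:box[1],box[2]:box[3]]=True
    s&=(abs(P[...,2]-.06)<.008)&(c["range_z"]>0)
    print(n,"top level",np.median(P[...,2][s]),np.percentile(g[s],[50,80,90,95,99]))
    q=P[s][:,:2].astype(np.float32); r=cv2.minAreaRect(q); print(" case rect",r)
    for th in (130,140,150,):
        m=s&(g>th)
        nn,l,st,ce=cv2.connectedComponentsWithStats(m.astype(np.uint8),connectivity=8)
        for i in range(1,nn):
            if st[i][4]>25:
                ys,xs=np.where(l==i); W=np.array([plane(c,x,y,.06)[:2] for x,y in zip(xs,ys)]).astype(np.float32)
                r=cv2.minAreaRect(W); print(th,ce[i].round(1),st[i][4],np.round(r[0],4),np.round(r[1],4),round(r[2],2))
    # gauge
    s2=np.zeros(g.shape,bool); s2[box[0]:box[1],box[2]:box[3]]=True
    s2&=(P[...,2]>.070)&(P[...,2]<.08)
    print(" gauge",s2.sum(),P[s2].mean(0))
E
```

```text
top top level 0.058676966265440056 [ 75.  95.  98. 123. 144.]
 case rect ((0.5051928758621216, -0.24848464131355286), (0.134275883436203, 0.23959974944591522), 7.826775074005127)
130 [375.7 250. ] 272 [ 0.5065 -0.2484] [0.0063 0.1749] 8.05
140 [375.5 250.1] 173 [ 0.5067 -0.2484] [0.0046 0.1749] 8.1
 gauge 334 [ 0.45569248 -0.17962313  0.07392641]
scene top level 0.058983148608048874 [ 58.  78.  86. 111. 129.]
 case rect ((0.5077419281005859, -0.24977625906467438), (0.1333017647266388, 0.23914211988449097), 7.995164394378662)
 gauge 158 [ 0.45899033 -0.18097005  0.07379768]
```

```bash
python3 - <<'E'
from h import *
c=dict(np.load("scene.npz")); P=cloud(c); g=c["img"].min(2)
s=np.zeros(g.shape,bool); s[155:235,95:210]=True
s&=(abs(P[...,2]-.06)<.008)
for th in (105,112,120,):
    m=s&(g>th); nn,l,st,ce=cv2.connectedComponentsWithStats(m.astype(np.uint8),connectivity=8)
    for i in range(1,nn):
        if st[i][4]>25:
            ys,xs=np.where(l==i); W=np.array([plane(c,x,y,.06)[:2] for x,y in zip(xs,ys)]).astype(np.float32)
            r=cv2.minAreaRect(W); print(th,ce[i].round(1),st[i][4],np.round(r[0],4),np.round(r[1],4),round(r[2],2))
# stand: top cam dark ring outer contour
c=dict(np.load("top.npz")); g=c["img"].max(2); P=cloud(c)
m=np.zeros(g.shape,np.uint8); m[212:262,220:270]=(g[212:262,220:270]<80)
cs,_=cv2.findContours(m,cv2.RETR_CCOMP,cv2.CHAIN_APPROX_NONE)
for k in cs:
    if len(k)>30:
        W=np.array([plane(c,*p[0],.095)[:2] for p in k]); 
        print("ring",len(k),np.round(circ(W),4),np.round(circ(np.array([plane(c,*p[0],.101)[:2] for p in k])),4), cv2.minEnclosingCircle(k))
# handle top disc
s=(P[...,2]>.157)&(P[...,2]<.17); s[:,:220]=0;s[:,270:]=0; s[:212]=0
ys,xs=np.where(s); k=np.c_[xs,ys].astype(np.float32); (u,v),r=cv2.minEnclosingCircle(k); print("handle",plane(c,u,v,.1655),r, plane(c,*k.mean(0),.1655))
st=read_state(); T=RR(st["tcp_rot"]); print(T.round(4))
E
```

```text
105 [146.8 187.1] 215 [ 0.5081 -0.2482] [0.0092 0.1773] 8.05
112 [147.2 186.9] 179 [ 0.508  -0.2479] [0.0079 0.1734] 8.0
120 [147.1 186.8] 144 [ 0.5076 -0.2484] [0.0064 0.1727] 8.0
ring 101 [0.5325 0.0123 0.0332] [0.5323 0.0121 0.0329] ((243.93209838867188, 237.36419677734375), 18.349628448486328)
ring 96 [0.5327 0.0121 0.0319] [0.5325 0.0119 0.0317] ((244.0, 237.3333282470703), 17.40060806274414)
handle [0.53216199 0.01144085 0.1655    ] 6.995809078216553 [0.53214512 0.01126982 0.1655    ]
[[-2.000e-04  4.203e-01 -9.074e-01]
 [ 5.000e-04 -9.074e-01 -4.203e-01]
 [-1.000e+00 -6.000e-04 -0.000e+00]]
```

The crops confirm the choice: the wand is in the black round stand at top (244,237), and the long case's gauge is at its left end at top (344,276).

- **Stand:** about (.534, .012)
- **Wand:** about (.533, .011)
- **Seam:** middle about (.5073, −.2483), yaw 8.0°

I keep the tool's orientation and translate only.

send_rows:
  steps:
    - [[0,0,0,0,-15,-22,1],[0,0,0,0,-38,-55,1],[0,0,0,0,-62,-90,1],[0,0,0,0,-86,-125,1],[0,0,0,0,-110,-160,1]]
  grip_force: 25

```text
time: 0.75
tcp_pos: [0.3306, -0.3304, 0.3025]
tcp_rot: [-1.79, 1.57, 1.785]
contact_force: [0.8, 0.5, 0.1]
width: 1.006
```

```bash
cat >> h.py <<'E'
def delta(x,y,z):
    st=read_state(); T=RR(st["tcp_rot"]); d=np.array([x,y,z])-st["tcp_pos"]
    # rotation needed to bring the tool back to pointing straight down with the start yaw
    T0=np.array([[0,.4203,-.9074],[0,-.9074,-.4203],[-1,0,0]])
    print("t",round(st["time"],2),"pos",st["tcp_pos"].round(4),"shift mm",(T.T@d*1000).round(1),"rot",Ro.from_matrix(T.T@T0).as_rotvec().round(4),"F",st["contact_force"].round(1),"w",round(st["width"],3),"q",st["joint_positions"].round(2))
E
python3 -c "
from h import *
delta(.533,.011,.300)"
```

```text
t 0.75 pos [ 0.3306 -0.3304  0.3025] shift mm [   2.6 -224.8 -327.1] rot [-0.0003 -0.0001  0.0005] F [0.8 0.5 0.1] w 1.006 q [-0.86  0.12  1.74  0.    1.28  0.27]
```

send_rows:
  steps:
    - [[0,0,0,0,-26,-38,1],[0,0,0,0,-52,-76,1],[0,0,0,0,-78,-113,1],[0,0,0,0,-104,-151,1],[0,0,0,0,-130,-189,1]]

```text
time: 1.25
tcp_pos: [0.4481, -0.1313, 0.3027]
tcp_rot: [-2.864, 1.57, 0.711]
contact_force: [1.4, -0.9, -1.0]
width: 0.998
```

```bash
python3 -c "
from h import *
delta(.533,.011,.300)"
```

```text
t 1.25 pos [ 0.4481 -0.1313  0.3027] shift mm [   2.8  -93.4 -136.8] rot [-0.0004 -0.0004  0.0001] F [ 1.4 -0.9 -1. ] w 0.998 q [-0.36  0.11  1.75  0.    1.28  0.77]
```

send_rows:
  steps:
    - [[0,0,0,1,-26,-38,1],[0,0,0,2,-52,-76,1],[0,0,0,3,-75,-110,1],[0,0,0,3,-90,-131,1],[0,0,0,3,-93,-137,1]]

```text
time: 1.75
tcp_pos: [0.534, 0.0128, 0.2994]
tcp_rot: [-1.526, 1.57, 2.051]
contact_force: [-1.0, -0.7, 0.2]
width: 1.0
```

```bash
python3 -c "
from h import *
delta(.533,.011,.211)
c=camera('wrist'); cv2.imwrite('pics/w1.png',c['img'][:,:,::-1]); np.savez('w1.npz',**c); print(proj(c,[.533,.011,.1655]),proj(c,[.534,.012,.101]))
c=camera('scene'); cv2.imwrite('pics/s1.png',c['img'][:,:,::-1])"
```

```text
t 1.75 pos [0.534  0.0128 0.2994] shift mm [88.4  1.2  1.7] rot [0.0022 0.     0.0006] F [-1.  -0.7  0.2] w 1.0 q [-0.04  0.27  1.57  0.    1.3   1.09]
[258.02750568 222.58609314] [257.29948686 197.77551619]
```

View pics/w1.png

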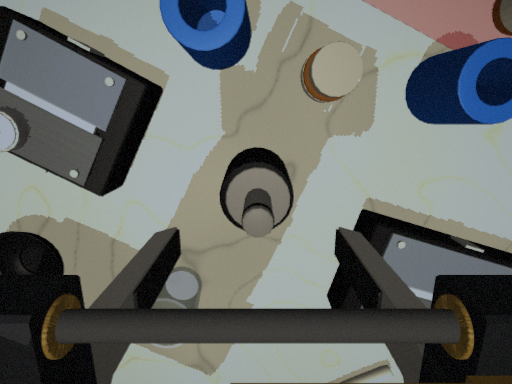

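View pics/s1.png

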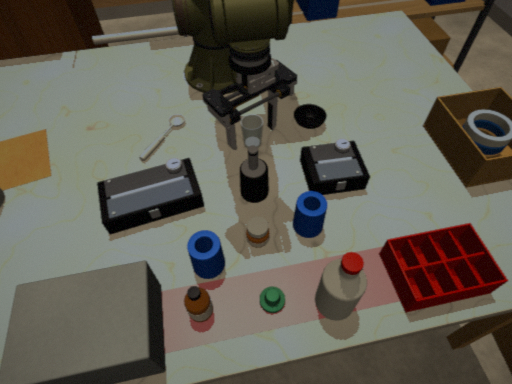

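The wrist view shows the handle top at (258,221), against (258,222.6) predicted, so the wand is centred between the fingers. The scene view agrees, with the wand at (253,150) under the gripper. I go down.

send_rows:
  steps:
    - [[0,0,0,15,1,2,1],[0,0,0,38,1,2,1],[0,0,0,62,1,2,1],[0,0,0,80,1,2,1],[0,0,0,88,1,2,1]]

```text
time: 2.35
tcp_pos: [0.5311, 0.0079, 0.2101]
tcp_rot: [-0.499, 1.568, 3.075]
contact_force: [1.1, 0.7, 0.1]
width: 1.002
```

```bash
python3 -c "
from h import *
delta(.533,.011,.211)"
```

```text
t 2.35 pos [0.5311 0.0079 0.2101] shift mm [-0.9 -2.  -3. ] rot [-0.0007  0.0021  0.0011] F [1.1 0.7 0.1] w 1.002 q [-0.05  0.36  1.68  0.    1.11  1.08]
```

send_rows:
  steps:
    - [[0,0,0,-1,-2,-3,1],[0,0,0,-1,-2,-3,1]]

```text
time: 2.55
tcp_pos: [0.5333, 0.0107, 0.212]
tcp_rot: [-0.54, 1.569, 3.034]
contact_force: [1.2, 0.4, 0.1]
width: 0.999
```

```bash
python3 -c "
from h import *
delta(.533,.011,.211)"
```

```text
t 2.55 pos [0.5333 0.0107 0.212 ] shift mm [ 1.  -0.4  0.1] rot [-0.0013  0.0012  0.0007] F [1.2 0.4 0.1] w 0.999 q [-0.05  0.36  1.67  0.    1.12  1.09]
```

send_rows:
  steps:
    - [[0,0,0,0,0,0,0.6],[0,0,0,0,0,0,0.3],[0,0,0,0,0,0,0.1],[0,0,0,0,0,0,0],[0,0,0,0,0,0,0]]
  grip_force: 25

```text
time: 3.05
tcp_pos: [0.5333, 0.0107, 0.2121]
tcp_rot: [-0.481, 1.569, 3.094]
contact_force: [1.3, -0.6, 0.1]
width: 0.611
```

send_rows:
  steps:
    - [[0,0,0,0,0,0,0],[0,0,0,0,0,0,0],[0,0,0,0,0,0,0]]

```text
time: 3.35
tcp_pos: [0.5333, 0.0107, 0.2121]
tcp_rot: [-0.517, 1.569, 3.057]
contact_force: [0.2, -0.7, 0.0]
width: 0.357
```

```bash
python3 -c "
from h import *
delta(.533,.011,.211)
c=camera('scene'); cv2.imwrite('pics/s2.png',cv2.resize(c['img'][60:240,150:390],None,fx=3,fy=3)[:,:,::-1])"
```

```text
t 3.35 pos [0.5333 0.0107 0.2121] shift mm [ 1.1 -0.4  0.1] rot [-0.0012  0.0011  0.0007] F [ 0.2 -0.7  0. ] w 0.357 q [-0.05  0.36  1.67  0.    1.12  1.09]
```

View pics/s2.png

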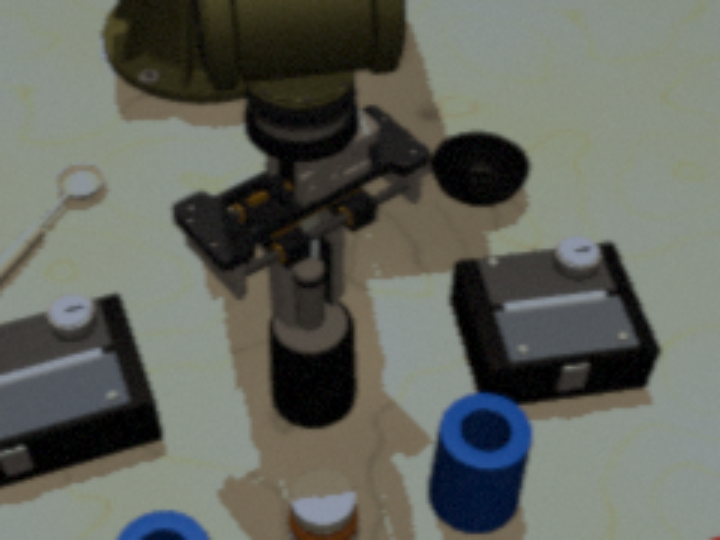

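The crop shows the fingers either side of the handle at (310,290), still closing. The opening is 33 mm and needs to be 24.

send_rows:
  steps:
    - [[0,0,0,0,0,0,0],[0,0,0,0,0,0,0],[0,0,0,0,0,0,0],[0,0,0,0,0,0,0]]

```text
time: 3.8
tcp_pos: [0.5333, 0.0107, 0.2121]
tcp_rot: [-0.521, 1.57, 3.053]
contact_force: [-0.9, 0.3, -0.5]
width: 0.251
```

send_rows:
  steps:
    - [[0,0,0,0,0,0,0],[0,0,0,-5,0,0,0],[0,0,0,-12,0,0,0],[0,0,0,-20,0,0,0],[0,0,0,-28,0,0,0]]

```text
time: 4.3
tcp_pos: [0.5334, 0.0107, 0.241]
tcp_rot: [-0.494, 1.57, 3.08]
contact_force: [-0.1, 0.5, -1.2]
width: 0.252
```

```bash
python3 -c "
from h import *
delta(.533,.011,.325)"
```

```text
t 4.3 pos [0.5334 0.0107 0.241 ] shift mm [-84.   -0.5   0.3] rot [-0.0012  0.0007  0.0004] F [-0.1  0.5 -1.2] w 0.252 q [-0.05  0.32  1.64  0.    1.18  1.09]
```

Held: the opening is 24 mm and the wrist shows the wand's weight, −1.2 N. I lift it clear.

send_rows:
  steps:
    - [[0,0,0,-15,0,0,0],[0,0,0,-35,0,0,0],[0,0,0,-55,0,0,0],[0,0,0,-75,0,0,0],[0,0,0,-84,0,0,0]]

```text
time: 4.8
tcp_pos: [0.5337, 0.0107, 0.3274]
tcp_rot: [2.686, 1.569, -0.023]
contact_force: [-0.7, 0.2, -0.7]
width: 0.251
```

```bash
python3 -c "
from h import *
delta(.533,.011,.325)
delta(.4934,-.1493,.300)
c=camera('scene'); np.savez('s3.npz',**c); cv2.imwrite('pics/s3.png',cv2.resize(c['img'][40:220,150:390],None,fx=3,fy=3)[:,:,::-1])
c=camera('wrist'); np.savez('w3.npz',**c); cv2.imwrite('pics/w3.png',c['img'][:,:,::-1])"
```

```text
t 4.8 pos [0.5337 0.0107 0.3274] shift mm [ 2.4 -0.6  0.5] rot [-0.0012 -0.0018 -0.0009] F [-0.7  0.2 -0.7] w 0.251 q [-0.05  0.24  1.53  0.    1.36  1.09]
t 4.8 pos [0.5337 0.0107 0.3274] shift mm [ 27.3 128.3 103.7] rot [-0.0012 -0.0018 -0.0009] F [-0.7  0.2 -0.7] w 0.251 q [-0.05  0.24  1.53  0.    1.36  1.09]
```

View pics/s3.png

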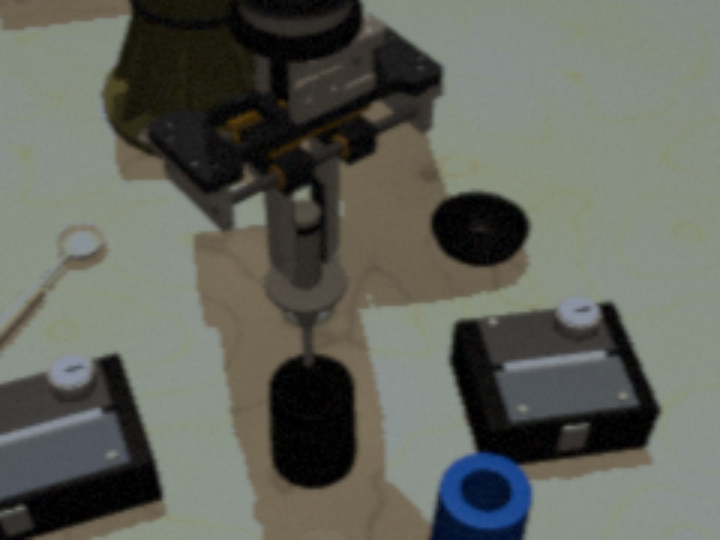

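View pics/w3.png

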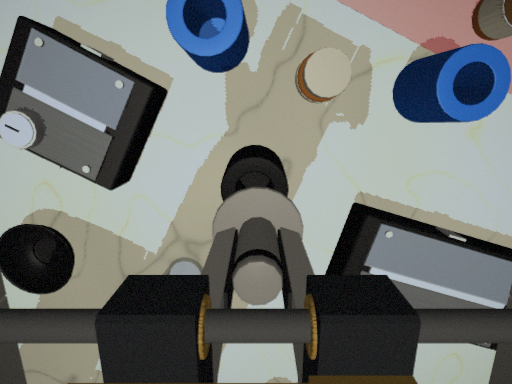

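The wand hangs vertical, with its tip at crop (309,365) just above the stand mouth at (312,385). I check the tip model and refine the stand's position.

```bash
python3 - <<'E'
from h import *
c=dict(np.load('s3.npz')); t=read_state()["tcp_pos"]
print("tip pred",proj(c,t-[0,0,.202]), "collar ctr pred",proj(c,t-[0,0,.117]))
P=cloud(c); s=(P[...,2]>.086)&(P[...,2]<.104)&(abs(P[...,0]-.533)<.05)&(abs(P[...,1]-.012)<.05)
q=P[s]; print(len(q),q.min(0).round(4),q.max(0).round(4)); 
def rim(c,m):
    cs,_=cv2.findContours(m.astype(np.uint8),cv2.RETR_EXTERNAL,cv2.CHAIN_APPROX_NONE); return max(cs,key=len)[:,0]
# scene rim upper arc: silhouette of dark pixels
g=c["img"].max(2); 
for n,f in (("w3",(185,245,200,305)),):
    w=dict(np.load(n+'.npz')); Q=cloud(w)
    s=(Q[...,2]>.086)&(Q[...,2]<.104)&(abs(Q[...,0]-.533)<.05)&(abs(Q[...,1]-.012)<.05); q=Q[s]; print(n,len(q),q.min(0).round(4),q.max(0).round(4))
    ys,xs=np.where(s); print(xs.min(),xs.max(),ys.min(),ys.max())
    # mid columns -> lateral; outer arc points fit
    hull=cv2.convexHull(np.c_[xs,ys].astype(np.int32))[:,0]
    W=np.array([plane(w,*p,.095)[:2] for p in hull if p[1]<186]); print(circ(W),len(W))
I=c["img"][145:215,225:280]; cv2.imwrite('pics/s3c.png',cv2.resize(I,None,fx=8,fy=8)[:,:,::-1])
E
```

```text
tip pred [252.21048986 160.15960583] collar ctr pred [251.35581613 134.4281132 ]
418 [ 0.4988 -0.0227  0.0862] [0.5699 0.0463 0.097 ]
w3 1497 [ 0.5081 -0.0212  0.0862] [0.5675 0.0469 0.0982]
221 288 155 201
(np.float64(0.534167639416562), np.float64(0.012849398570682458), np.float64(0.034133644766517236)) 16
```

View pics/s3c.png

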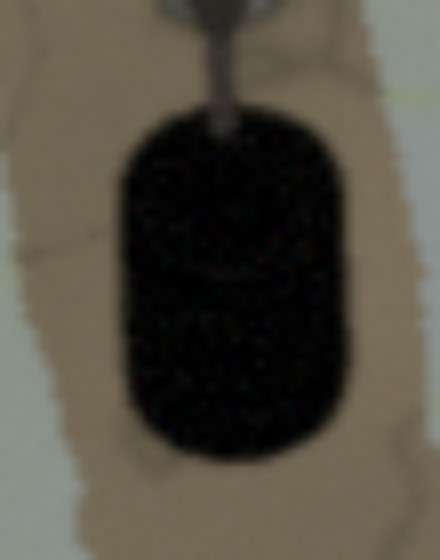

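The predicted tip is (252.2,160.2) and I see it at (252.6,161.6), so they agree within about 2–3 mm, with the scene view's known +x bias. The stand is (.534,.012) in all views. I move towards the seam's start.

```bash
python3 -c "
from h import *
delta(.4942,-.1573,.305)"
```

```text
t 4.9 pos [0.5336 0.0107 0.3262] shift mm [ 21.2 136.  106.2] rot [-0.0012 -0.0012 -0.0006] F [ 0.8  0.2 -1.4] w 0.256 q [-0.05  0.25  1.53  0.    1.36  1.09]
```

send_rows:
  steps:
    - [[0,0,0,0,16,12,0],[0,0,0,0,42,32,0],[0,0,0,0,68,53,0],[0,0,0,0,94,73,0],[0,0,0,3,114,89,0]]

```text
time: 5.4
tcp_pos: [0.5, -0.1317, 0.3224]
tcp_rot: [3.007, 1.57, 0.297]
contact_force: [0.5, -0.4, -1.3]
width: 0.251
```

send_rows:
  steps:
    - [[0,0,0,5,13,9,0],[0,0,0,10,20,15,0],[0,0,0,15,22,17,0],[0,0,0,18,22,17,0],[0,0,0,18,22,17,0]]

```text
time: 5.9
tcp_pos: [0.4938, -0.158, 0.3038]
tcp_rot: [-1.503, 1.57, 2.072]
contact_force: [0.5, 0.2, -1.0]
width: 0.246
```

```bash
python3 -c "
from h import *
delta(.4942,-.1573,.305)
c=camera('scene'); np.savez('s4.npz',**c); cv2.imwrite('pics/s4.png',cv2.resize(c['img'][90:240,90:290],None,fx=4,fy=4)[:,:,::-1])
t=read_state()['tcp_pos'];print(proj(c,t-[0,0,.202]))
c=camera('top'); np.savez('t4.npz',**c); cv2.imwrite('pics/t4.png',cv2.resize(c['img'][180:320,270:460],None,fx=4,fy=4)[:,:,::-1])
"
```

```text
t 5.9 pos [ 0.4938 -0.158   0.3038] shift mm [-1.2 -0.5 -0.7] rot [-0.0011  0.      0.0007] F [ 0.5  0.2 -1. ] w 0.246 q [-0.38  0.23  1.61  0.    1.31  0.76]
[180.80615662 165.39110546]
```

View pics/s4.png

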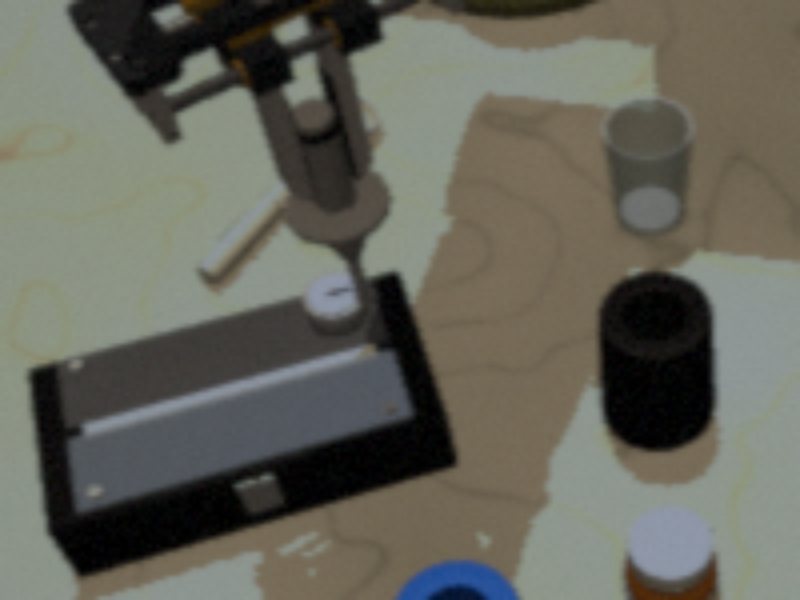

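View pics/t4.png

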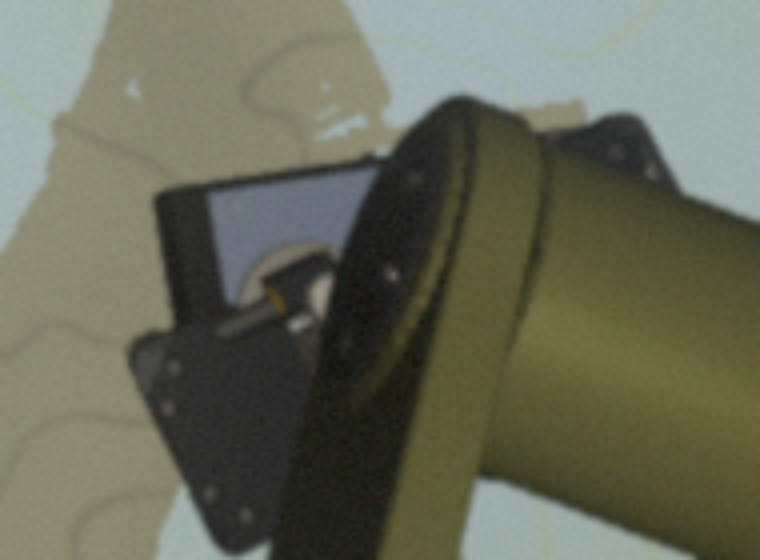

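```bash
python3 -c "
from h import *
c=dict(np.load('s4.npz'));I=c['img'][140:185,155:205].astype(float)*1.8
cv2.imwrite('pics/s4c.png',cv2.resize(np.clip(I,0,255).astype(np.uint8),None,fx=12,fy=12,interpolation=cv2.INTER_CUBIC)[:,:,::-1])
t=np.array([.4938,-.158,.3038])
for d in (.114,.117,.158,.202,.232): print(d,proj(c,t-[0,0,d]),(proj(c,t-[0,0,d])-[155,140])*12)
P=cloud(c); 
for v in range(150,180,2): print(v,[tuple((P[v,u]*1000).astype(int)) for u in range(177,186,2)])
"
```

```text
0.114 [173.66391015 139.95209144] [223.96692178  -0.57490267]
0.117 [173.93035531 140.89620175] [227.16426376  10.75442097]
0.158 [177.41693667 153.25040374] [269.00324006 159.0048449 ]
0.202 [180.86381753 165.46393271] [310.3658104  305.56719252]
0.232 [183.05711594 173.23557169] [336.68539133 398.82686031]
150 [(np.int64(523), np.int64(-153), np.int64(187)), (np.int64(503), np.int64(-151), np.int64(165)), (np.int64(345), np.int64(-163), np.int64(0)), (np.int64(347), np.int64(-158), np.int64(0)), (np.int64(345), np.int64(-152), np.int64(-2))]
152 [(np.int64(507), np.int64(-156), np.int64(164)), (np.int64(502), np.int64(-152), np.int64(157)), (np.int64(352), np.int64(-164), np.int64(-1)), (np.int64(351), np.int64(-159), np.int64(-3)), (np.int64(353), np.int64(-153), np.int64(-1))]
154 [(np.int64(500), np.int64(-158), np.int64(150)), (np.int64(495), np.int64(-154), np.int64(144)), (np.int64(358), np.int64(-165), np.int64(-2)), (np.int64(362), np.int64(-159), np.int64(0)), (np.int64(362), np.int64(-153), np.int64(-1))]
156 [(np.int64(498), np.int64(-160), np.int64(141)), (np.int64(495)
[... 2121 characters left out ...]
, np.int64(-174), np.int64(60)), (np.int64(485), np.int64(-169), np.int64(61)), (np.int64(484), np.int64(-164), np.int64(59)), (np.int64(486), np.int64(-159), np.int64(60)), (np.int64(487), np.int64(-154), np.int64(60))]
176 [(np.int64(490), np.int64(-174), np.int64(60)), (np.int64(491), np.int64(-169), np.int64(61)), (np.int64(491), np.int64(-165), np.int64(60)), (np.int64(491), np.int64(-160), np.int64(59)), (np.int64(489), np.int64(-155), np.int64(54))]
178 [(np.int64(494), np.int64(-175), np.int64(58)), (np.int64(495), np.int64(-170), np.int64(58)), (np.int64(497), np.int64(-165), np.int64(58)), (np.int64(499), np.int64(-160), np.int64(60)), (np.int64(498), np.int64(-155), np.int64(57))]
```

View pics/s4c.png

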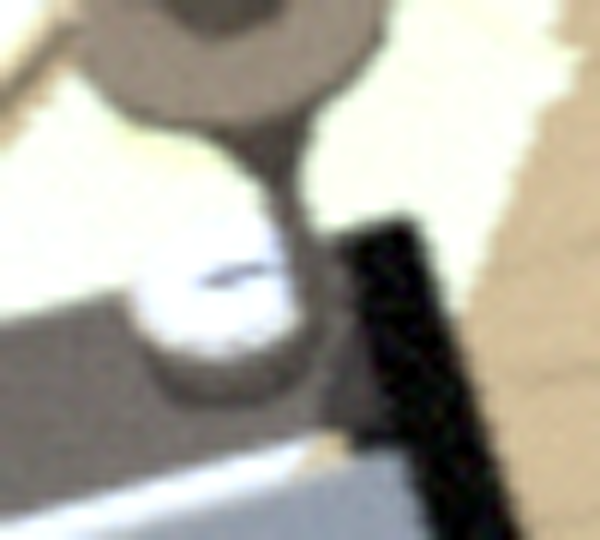

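The scene crop and its depth put the tube at (.494,−.158) with its lower end at row 167, so the tip is over the seam's gauge-side end and clear of the gauge. I lower it to about 7 mm above the seam.

```bash
python3 -c "
from h import *
delta(.4946,-.1582,.269)"
```

```text
t 6.0 pos [ 0.494  -0.1581  0.3045] shift mm [35.5  0.3 -0.5] rot [-0.0009 -0.0006 -0.    ] F [-0.3 -0.3 -1.3] w 0.253 q [-0.38  0.23  1.61  0.    1.31  0.76]
```

send_rows:
  steps:
    - [[0,0,0,8,0.3,-0.5,0],[0,0,0,17,0.3,-0.5,0],[0,0,0,26,0.3,-0.5,0],[0,0,0,33,0.3,-0.5,0],[0,0,0,35.5,0.3,-0.5,0]]

```text
time: 6.5
tcp_pos: [0.4944, -0.1581, 0.2678]
tcp_rot: [-1.164, 1.57, 2.41]
contact_force: [0.2, -0.7, -1.2]
width: 0.25
```

```bash
python3 -c "
from h import *
delta(.4946,-.1582,.269)
c=camera('scene');np.savez('s5.npz',**c);I=c['img'][140:185,155:205].astype(float)*1.8
cv2.imwrite('pics/s5c.png',cv2.resize(np.clip(I,0,255).astype(np.uint8),None,fx=12,fy=12,interpolation=cv2.INTER_CUBIC)[:,:,::-1])
c=camera('wrist');cv2.imwrite('pics/w5.png',c['img'][:,:,::-1])
"
```

```text
t 6.5 pos [ 0.4944 -0.1581  0.2678] shift mm [-1.2  0.2 -0.2] rot [-0.0009  0.0004  0.001 ] F [ 0.2 -0.7 -1.2] w 0.25 q [-0.38  0.26  1.65  0.    1.23  0.76]
```

View pics/s5c.png

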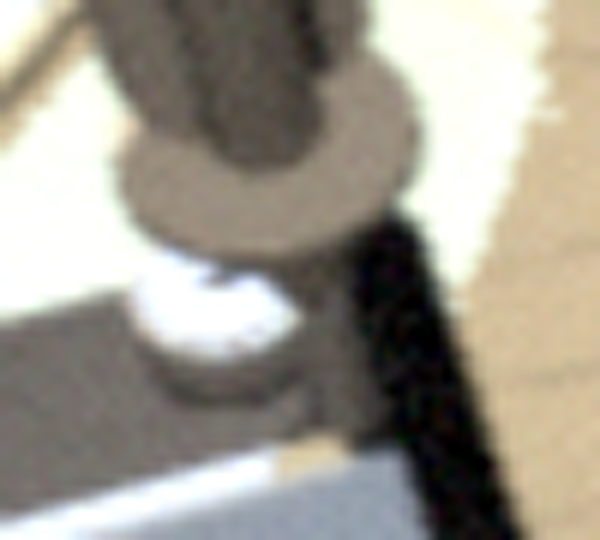

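The crop shows the tip at (343,430), right above the seam's gauge-side end at (347,448), consistent with a height of about 6 mm. I start the sweep at 3 mm per row.

send_rows:
  steps:
    - [[0,0,0,0,2.9,0.7,0],[0,0,0,0,5.7,1.6,0],[0,0,0,0,8.6,2.5,0],[0,0,0,0,11.5,3.3,0],[0,0,0,0,14.4,4.2,0]]

```text
time: 7.1
tcp_pos: [0.4968, -0.1733, 0.2687]
tcp_rot: [-2.464, 1.57, 1.111]
contact_force: [-0.6, 0.3, -1.0]
width: 0.247
```

```bash
cat >> h.py <<'E'
def seam():
    st=read_state(); p=st["tcp_pos"]; C=np.array([.5073,-.2483]); a=np.radians(8); n=np.array([np.cos(a),np.sin(a)]); y=np.array([-np.sin(a),np.cos(a)])
    s=(p[:2]-C)@y; e=(p[:2]-C)@n
    T=RR(st["tcp_rot"]); tgt=np.r_[C+y*(s-.015),.2685]; d=T.T@(tgt-p)*1000
    print("t %.2f s %.1f mm e %.1f mm tipz %.1f"%(st["time"],s*1e3,e*1e3,(p[2]-.202)*1e3),"next15",d.round(1),"F",st["contact_force"].round(1))
E
python3 -c "
from h import *
seam()"
```

```text
t 7.10 s 75.7 mm e 0.0 mm tipz 66.7 next15 [ 0.1 14.4  4.4] F [-0.6  0.3 -1. ]
```

send_rows:
  steps:
    - [[0,0,0,0,2.9,0.9,0],[0,0,0,0,5.8,1.8,0],[0,0,0,0,8.6,2.6,0],[0,0,0,0,11.5,3.5,0],[0,0,0,0,14.4,4.4,0]]

```text
time: 7.6
tcp_pos: [0.4989, -0.1885, 0.2686]
tcp_rot: [-2.283, 1.57, 1.291]
contact_force: [0.1, 0.5, -0.2]
width: 0.252
```

```bash
python3 -c "
from h import *
seam()"
```

```text
t 7.60 s 60.4 mm e -0.0 mm tipz 66.6 next15 [ 0.1 14.4  4.3] F [ 0.1  0.5 -0.2]
```

Tracking is very good (e = 0, 3 cm/s), so I go on in the same way.

send_rows:
  steps:
    - [[0,0,0,0,2.9,0.9,0],[0,0,0,0,5.8,1.8,0],[0,0,0,0,8.6,2.6,0],[0,0,0,0,11.5,3.5,0],[0,0,0,0,14.4,4.4,0]]

```text
time: 8.1
tcp_pos: [0.5009, -0.2037, 0.2686]
tcp_rot: [-2.353, 1.57, 1.221]
contact_force: [0.4, -0.7, -1.6]
width: 0.251
```

send_rows:
  steps:
    - [[0,0,0,0,2.9,0.9,0],[0,0,0,0,5.8,1.8,0],[0,0,0,0,8.6,2.6,0],[0,0,0,0,11.5,3.5,0],[0,0,0,0,14.4,4.4,0]]

```text
time: 8.6
tcp_pos: [0.503, -0.2188, 0.2686]
tcp_rot: [-2.195, 1.57, 1.379]
contact_force: [-0.4, 0.6, -0.9]
width: 0.252
```

```bash
python3 -c "
from h import *
seam()
c=camera('scene');np.savez('s6.npz',**c);I=c['img'][140:210,105:205].astype(float)*1.8
cv2.imwrite('pics/s6c.png',cv2.resize(np.clip(I,0,255).astype(np.uint8),None,fx=8,fy=8,interpolation=cv2.INTER_CUBIC)[:,:,::-1])"
```

```text
t 8.60 s 29.8 mm e -0.1 mm tipz 66.6 next15 [ 0.1 14.4  4.2] F [-0.4  0.6 -0.9]
```

View pics/s6c.png

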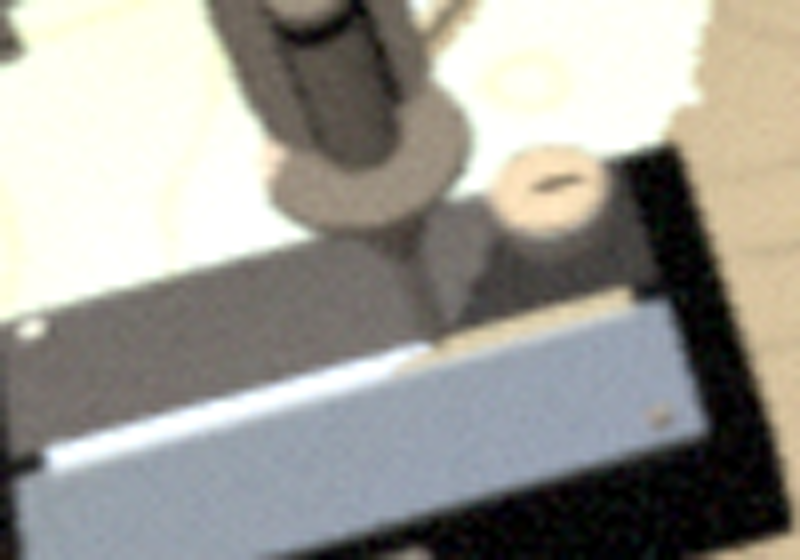

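The tip is at (437,342), right above the seam line, whose centre is at (437,353). That fits being over the seam at about 6 mm. I carry on.

send_rows:
  steps:
    - [[0,0,0,0,2.9,0.9,0],[0,0,0,0,5.8,1.8,0],[0,0,0,0,8.6,2.6,0],[0,0,0,0,11.5,3.5,0],[0,0,0,0,14.4,4.3,0]]

```text
time: 9.15
tcp_pos: [0.5052, -0.2343, 0.2686]
tcp_rot: [-2.235, 1.571, 1.339]
contact_force: [0.0, 0.1, -0.5]
width: 0.25
```

send_rows:
  steps:
    - [[0,0,0,0,2.9,0.9,0],[0,0,0,0,5.8,1.8,0],[0,0,0,0,8.6,2.6,0],[0,0,0,0,11.5,3.5,0],[0,0,0,0,14.4,4.3,0]]

```text
time: 9.65
tcp_pos: [0.5074, -0.2494, 0.2686]
tcp_rot: [-2.303, 1.571, 1.271]
contact_force: [-0.4, -0.9, -0.8]
width: 0.252
```

```bash
python3 -c "
from h import *
seam()"
```

```text
t 9.65 s -1.1 mm e -0.1 mm tipz 66.6 next15 [ 0.1 14.4  4.2] F [-0.4 -0.9 -0.8]
```

send_rows:
  steps:
    - [[0,0,0,0,2.9,0.9,0],[0,0,0,0,5.8,1.8,0],[0,0,0,0,8.6,2.6,0],[0,0,0,0,11.5,3.5,0],[0,0,0,0,14.4,4.3,0]]

```text
time: 10.15
tcp_pos: [0.5095, -0.2645, 0.2686]
tcp_rot: [-2.463, 1.571, 1.111]
contact_force: [0.2, -0.3, -0.3]
width: 0.251
```

send_rows:
  steps:
    - [[0,0,0,0,2.9,0.9,0],[0,0,0,0,5.8,1.8,0],[0,0,0,0,8.6,2.6,0],[0,0,0,0,11.5,3.5,0],[0,0,0,0,14.4,4.3,0]]

```text
time: 10.65
tcp_pos: [0.5117, -0.2797, 0.2685]
tcp_rot: [-2.252, 1.571, 1.322]
contact_force: [-1.2, -0.0, -1.1]
width: 0.253
```

send_rows:
  steps:
    - [[0,0,0,0,2.9,0.9,0],[0,0,0,0,5.8,1.8,0],[0,0,0,0,8.6,2.6,0],[0,0,0,0,11.5,3.5,0],[0,0,0,0,14.4,4.3,0]]

```text
time: 11.15
tcp_pos: [0.5138, -0.2948, 0.2685]
tcp_rot: [-2.17, 1.57, 1.404]
contact_force: [0.4, -0.2, -1.2]
width: 0.251
```

```bash
python3 -c "
from h import *
seam()"
```

```text
t 11.15 s -46.9 mm e 0.0 mm tipz 66.5 next15 [ 0.  14.4  4.3] F [ 0.4 -0.2 -1.2]
```

send_rows:
  steps:
    - [[0,0,0,0,2.9,0.9,0],[0,0,0,0,5.8,1.8,0],[0,0,0,0,8.6,2.6,0],[0,0,0,0,11.5,3.5,0],[0,0,0,0,14.4,4.3,0]]

```text
time: 11.65
tcp_pos: [0.516, -0.3099, 0.2685]
tcp_rot: [-2.083, 1.57, 1.491]
contact_force: [0.3, -0.2, -0.6]
width: 0.248
```

send_rows:
  steps:
    - [[0,0,0,0,2.9,0.9,0],[0,0,0,0,5.8,1.8,0],[0,0,0,0,8.6,2.6,0],[0,0,0,0,11.5,3.5,0],[0,0,0,0,14.4,4.3,0]]

```text
time: 12.15
tcp_pos: [0.5182, -0.3251, 0.2685]
tcp_rot: [-2.054, 1.57, 1.52]
contact_force: [-0.8, 0.7, -0.4]
width: 0.254
```

send_rows:
  steps:
    - [[0,0,0,0,2.9,0.9,0],[0,0,0,0,5.8,1.8,0],[0,0,0,0,8.6,2.6,0],[0,0,0,0,11.5,3.5,0],[0,0,0,0,13.4,4.1,0]]

```text
time: 12.65
tcp_pos: [0.5201, -0.3392, 0.2685]
tcp_rot: [-2.115, 1.571, 1.459]
contact_force: [-0.2, 1.2, -1.4]
width: 0.255
```

```bash
python3 -c "
from h import *
seam()
c=camera('scene');np.savez('s7.npz',**c);I=c['img'][140:210,85:185].astype(float)*1.8
cv2.imwrite('pics/s7c.png',cv2.resize(np.clip(I,0,255).astype(np.uint8),None,fx=8,fy=8,interpolation=cv2.INTER_CUBIC)[:,:,::-1])"
```

```text
t 12.65 s -91.8 mm e 0.0 mm tipz 66.5 next15 [-0.  14.4  4.4] F [-0.2  1.2 -1.4]
```

View pics/s7c.png

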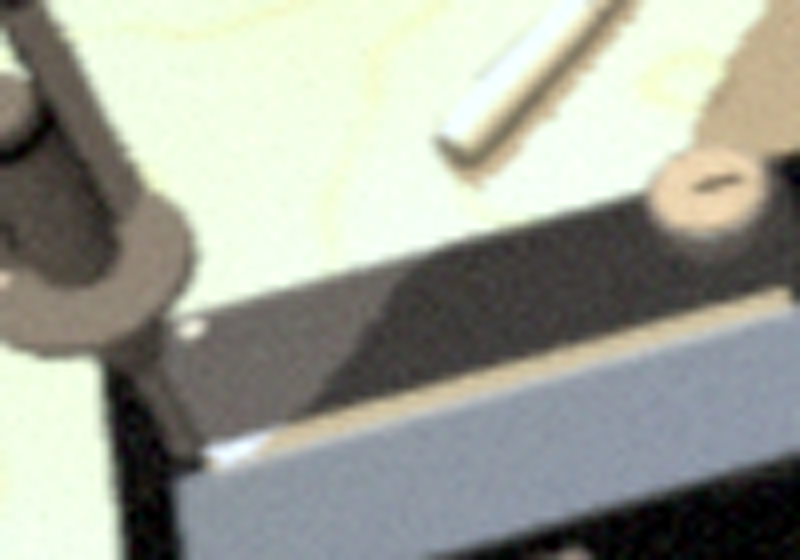

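The tip is at (190,462), at or just past the seam's far end at (205,458), and the sweep is complete: s from +91 to −92 mm in about 6 s. I lift and return to the stand.

send_rows:
  steps:
    - [[0,0,0,-6,0,0,0],[0,0,0,-18,0,0,0],[0,0,0,-34,0,0,0],[0,0,0,-50,0,0,0],[0,0,0,-62,0,0,0]]

```text
time: 13.2
tcp_pos: [0.5202, -0.3393, 0.3327]
tcp_rot: [2.178, 1.569, -0.531]
contact_force: [-0.1, 0.5, -0.9]
width: 0.25
```

```bash
python3 -c "
from h import *
delta(.5337,.0115,.330)"
```

```text
t 13.2 pos [ 0.5202 -0.3393  0.3327] shift mm [   2.4 -312.9 -159.3] rot [-0.0013 -0.0011 -0.0015] F [-0.1  0.5 -0.9] w 0.25 q [-0.64  0.44  1.26  0.    1.44  0.5 ]
```

send_rows:
  steps:
    - [[0,0,0,0,-15,-8,0],[0,0,0,0,-42,-21,0],[0,0,0,0,-72,-37,0],[0,0,0,0,-102,-52,0],[0,0,0,0,-132,-67,0]]

```text
time: 13.7
tcp_pos: [0.5253, -0.1891, 0.3325]
tcp_rot: [2.285, 1.569, -0.424]
contact_force: [0.4, 0.5, -1.6]
width: 0.25
```

send_rows:
  steps:
    - [[0,0,0,0,-30,-15,0],[0,0,0,0,-60,-31,0],[0,0,0,0,-88,-45,0],[0,0,0,0,-112,-57,0],[0,0,0,0,-130,-66,0]]

```text
time: 14.2
tcp_pos: [0.5302, -0.041, 0.3324]
tcp_rot: [2.418, 1.569, -0.29]
contact_force: [0.2, 0.5, -0.1]
width: 0.253
```

```bash
python3 -c "
from h import *
delta(.5337,.0115,.330)"
```

```text
t 14.2 pos [ 0.5302 -0.041   0.3324] shift mm [  2.3 -46.1 -25.3] rot [ 0.0004 -0.001  -0.0009] F [ 0.2  0.5 -0.1] w 0.253 q [-0.15  0.24  1.53 -0.    1.37  0.99]
```

send_rows:
  steps:
    - [[0,0,0,1,-20,-11,0],[0,0,0,2,-36,-20,0],[0,0,0,2,-45,-25,0],[0,0,0,2,-46,-25,0],[0,0,0,2,-46,-25,0]]

```text
time: 14.7
tcp_pos: [0.5333, 0.0111, 0.3303]
tcp_rot: [2.311, 1.57, -0.396]
contact_force: [0.3, -0.5, -1.0]
width: 0.249
```

send_rows:
  steps:
    - [[0,0,0,0,0,0,0],[0,0,0,0,0,0,0]]

```text
time: 14.9
tcp_pos: [0.5333, 0.0105, 0.3303]
tcp_rot: [2.253, 1.57, -0.456]
contact_force: [0.9, -0.1, -1.7]
width: 0.249
```

```bash
python3 -c "
from h import *
delta(.5337,.0115,.280)
c=camera('scene');np.savez('s8.npz',**c);I=c['img'][110:205,215:290].astype(float)*1.8
cv2.imwrite('pics/s8c.png',cv2.resize(np.clip(I,0,255).astype(np.uint8),None,fx=6,fy=6,interpolation=cv2.INTER_CUBIC)[:,:,::-1])
c=camera('wrist');cv2.imwrite('pics/w8.png',c['img'][:,:,::-1])"
```

```text
t 14.9 pos [0.5333 0.0105 0.3303] shift mm [50.3 -0.8 -0.8] rot [-0.0003 -0.0008 -0.001 ] F [ 0.9 -0.1 -1.7] w 0.249 q [-0.05  0.24  1.53 -0.    1.37  1.09]
```

View pics/s8c.png

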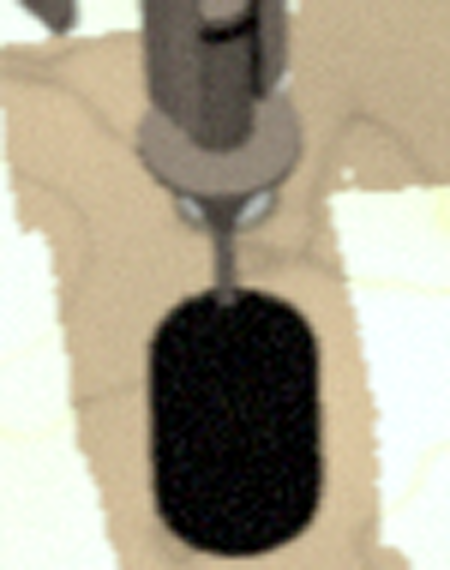

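The wand is vertical and its tip at (228,297) is over the cup mouth. I insert it.

send_rows:
  steps:
    - [[0,0,0,7,-0.8,-0.8,0],[0,0,0,18,-0.8,-0.8,0],[0,0,0,30,-0.8,-0.8,0],[0,0,0,42,-0.8,-0.8,0],[0,0,0,50,-0.8,-0.8,0]]

```text
time: 15.5
tcp_pos: [0.5335, 0.0117, 0.2786]
tcp_rot: [0.306, 1.57, -2.402]
contact_force: [0.3, -0.0, -1.0]
width: 0.251
```

```bash
python3 -c "
from h import *
delta(.5337,.0115,.217)"
```

```text
t 15.5 pos [0.5335 0.0117 0.2786] shift mm [61.6  0.3 -0.2] rot [-0.0001  0.0007 -0.0002] F [ 0.3 -0.  -1. ] w 0.251 q [-0.05  0.28  1.6  -0.    1.26  1.09]
```

send_rows:
  steps:
    - [[0,0,0,12,0,0,0],[0,0,0,26,0,0,0],[0,0,0,40,0,0,0],[0,0,0,53,0,0,0],[0,0,0,60,0,0,0]]

```text
time: 16.0
tcp_pos: [0.5332, 0.0117, 0.2171]
tcp_rot: [-0.233, 1.569, -2.941]
contact_force: [0.2, 0.8, -0.9]
width: 0.253
```

send_rows:
  steps:
    - [[0,0,0,0,0,0,0],[0,0,0,1,0,0,0]]

```text
time: 16.2
tcp_pos: [0.5333, 0.0117, 0.2162]
tcp_rot: [-0.196, 1.569, -2.904]
contact_force: [0.3, -0.1, -0.2]
width: 0.249
```

```bash
python3 -c "
from h import *
delta(.5337,.0115,.2125)"
```

```text
t 16.2 pos [0.5333 0.0117 0.2162] shift mm [ 3.7  0.4 -0.3] rot [-0.0001  0.0017  0.0003] F [ 0.3 -0.1 -0.2] w 0.249 q [-0.05  0.35  1.66 -0.    1.13  1.09]
```

send_rows:
  steps:
    - [[0,0,0,1,0,0,0],[0,0,0,2,0,0,0],[0,0,0,3,0,0,0],[0,0,0,3.7,0,0,0],[0,0,0,3.7,0,0,0]]

```text
time: 16.7
tcp_pos: [0.5333, 0.0117, 0.2125]
tcp_rot: [-0.213, 1.569, -2.921]
contact_force: [0.2, 0.2, -2.1]
width: 0.251
```

```bash
python3 -c "
from h import *
delta(.5337,.0115,.2125)
c=camera('scene');I=c['img'][110:205,215:290].astype(float)*1.8
cv2.imwrite('pics/s9c.png',cv2.resize(np.clip(I,0,255).astype(np.uint8),None,fx=6,fy=6,interpolation=cv2.INTER_CUBIC)[:,:,::-1])"
```

```text
t 16.7 pos [0.5333 0.0117 0.2125] shift mm [-0.   0.4 -0.3] rot [-0.0002  0.0017  0.0004] F [ 0.2  0.2 -2.1] w 0.251 q [-0.05  0.36  1.67 -0.    1.12  1.09]
```

View pics/s9c.png

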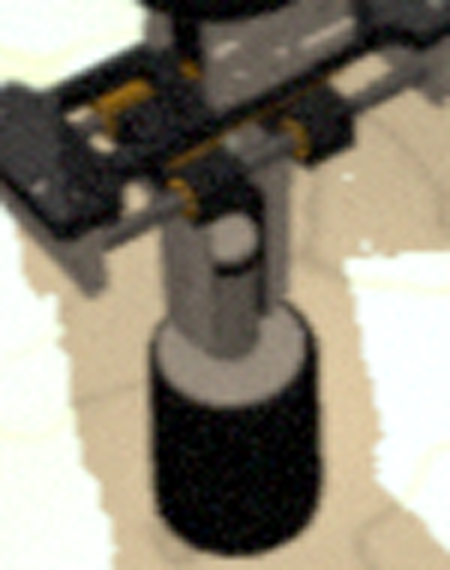

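The collar at (235,360) lies on the cup's rim, so I release.

send_rows:
  steps:
    - [[0,0,0,0,0,0,0.3],[0,0,0,0,0,0,0.4],[0,0,0,0,0,0,0.6],[0,0,0,0,0,0,0.8],[0,0,0,0,0,0,0.8]]

```text
time: 17.25
tcp_pos: [0.5333, 0.0117, 0.2126]
tcp_rot: [-0.176, 1.569, -2.884]
contact_force: [1.0, 1.0, -0.5]
width: 0.603
```

send_rows:
  steps:
    - [[0,0,0,0,0,0,0.8],[0,0,0,0,0,0,0.8],[0,0,0,0,0,0,0.8]]

```text
time: 17.55
tcp_pos: [0.5333, 0.0117, 0.2126]
tcp_rot: [-0.195, 1.569, -2.903]
contact_force: [0.3, -0.7, 1.2]
width: 0.793
```

send_rows:
  steps:
    - [[0,0,0,-10,0,0,0.8],[0,0,0,-28,0,0,0.8],[0,0,0,-48,0,0,0.8],[0,0,0,-68,0,0,0.8],[0,0,0,-85,0,0,0.8]]

```text
time: 18.05
tcp_pos: [0.5335, 0.0117, 0.2995]
tcp_rot: [0.509, 1.57, -2.199]
contact_force: [-0.0, 1.0, -0.5]
width: 0.801
```

send_rows:
  steps:
    - [[0,0,0,-5,20,25,0.8],[0,0,0,-10,45,55,0.8],[0,0,0,-10,70,85,0.8],[0,0,0,-10,85,105,0.8],[0,0,0,-10,90,110,0.8]]

```text
time: 18.55
tcp_pos: [0.4706, -0.1178, 0.3105]
tcp_rot: [1.645, 1.57, -1.065]
contact_force: [0.4, -0.6, -0.3]
width: 0.794
```

```bash
python3 - <<'E'
from h import *
delta(.5337,.0115,.2125)
c=camera('scene');I=c['img'][80:215,190:310]
cv2.imwrite('pics/s10c.png',cv2.resize(np.clip(I*1.6,0,255).astype(np.uint8),None,fx=4.4,fy=4.4,interpolation=cv2.INTER_CUBIC)[:,:,::-1])
for n in ('scene','top'):
    c=camera(n) ;P=cloud(c)
    for a,b in ((.088,.108),(.108,.155),(.155,.18)):
        s=(P[...,2]>a)&(P[...,2]<b)&(abs(P[...,0]-.533)<.045)&(abs(P[...,1]-.012)<.045); q=P[s]
        if len(q): print(n,a,b,len(q),q.min(0).round(3),q.max(0).round(3),np.median(q,0).round(4))
cv2.imwrite('pics/t10.png',c['img'][:,:,::-1])
E
```

```text
t 18.55 pos [ 0.4706 -0.1178  0.3105] shift mm [  97.9  -91.2 -111.4] rot [-0.0023 -0.0001 -0.0011] F [ 0.4 -0.6 -0.3] w 0.794 q [-0.32  0.15  1.69 -0.    1.3   0.82]
scene 0.088 0.108 434 [ 0.501 -0.023  0.088] [0.57  0.046 0.108] [0.546  0.0086 0.0991]
scene 0.108 0.155 136 [ 0.53  -0.001  0.108] [0.547 0.022 0.154] [0.5436 0.0086 0.1322]
scene 0.155 0.18 91 [ 0.524 -0.001  0.155] [0.547 0.023 0.167] [0.5386 0.01   0.1641]
top 0.088 0.108 897 [ 0.498 -0.022  0.09 ] [0.565 0.046 0.105] [0.5293 0.012  0.0994]
top 0.108 0.155 5 [0.521 0.    0.114] [0.529 0.012 0.153] [0.5215 0.0097 0.1143]
top 0.155 0.18 159 [ 0.522 -0.     0.157] [0.545 0.022 0.168] [0.5327 0.0116 0.1647]
```

View pics/s10c.png

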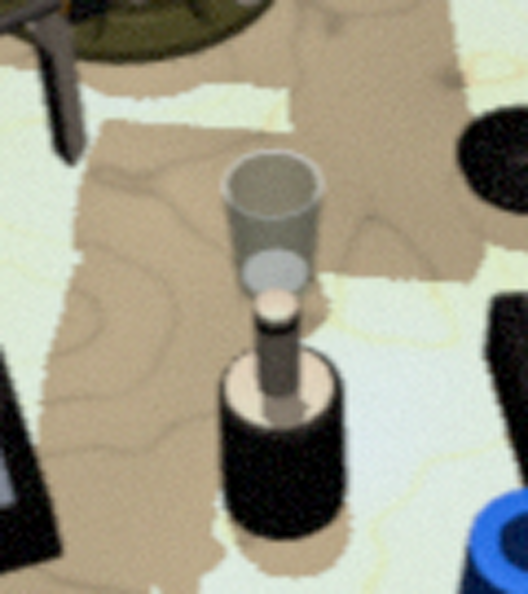

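View pics/t10.png

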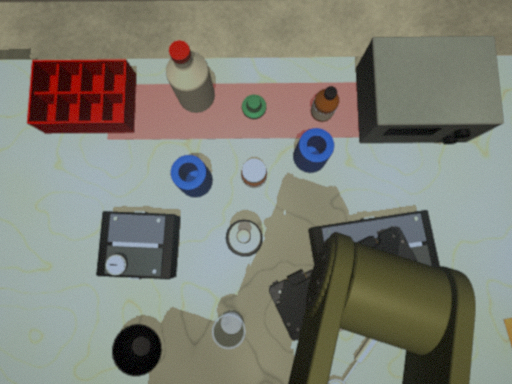

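The scene crop shows the wand upright with its collar on the rim at (278,385). The top view shows it at (244,237), as at the start, and nothing else has moved. I settle and hand in.

send_rows:
  steps:
    - [[0,0,0,0,0,0,0.8],[0,0,0,0,0,0,0.8],[0,0,0,0,0,0,0.8]]

```text
time: 19.0
tcp_pos: [0.472, -0.1153, 0.3099]
tcp_rot: [1.21, 1.57, -1.497]
contact_force: [-0.0, 0.2, -1.1]
width: 0.797
```

```bash
python3 -c "
from h import *
delta(.5337,.0115,.2125)
print(finish_job())"
```

```text
t 19.0 pos [ 0.472  -0.1153  0.3099] shift mm [  97.4  -89.1 -109.3] rot [ 0.0004  0.0001 -0.0003] F [-0.   0.2 -1.1] w 0.797 q [-0.31  0.15  1.69 -0.    1.3   0.82]
the job is handed in; nothing more can be done
None
```

The long case's seam is checked, and the wand is back in its black stand and released. The job was handed in at 19.0 s of the 64 s allowed.

- **Sweep:** I took the wand from its stand and guided the tip along the seam from the gauge end to the other end, +91 to −92 mm. It took about 6 s at about 3 cm/s. By the arm's readings the tip stayed within about 0.1 mm of the line I measured for the seam, about 6.5 mm above it.
- **Wand back home:** the last pictures show it upright with its collar on the rim, its handle and collar within about 1–2 mm of their starting positions. Nothing else seems to have moved, and the arm stands clear.
- **Force:** the readings between moves stayed around 2 N.

**Disagreements:** the top and scene cameras differ by about 1–2 mm in x. At the far end, the scene view put the tip about 4 mm past the seam's end where the arm's readings said about 2 mm. Both put the tip past that end, so I left it.

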